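# Line up the lenses on the optical rail by size

## Task

Build up the lens train on the optical rail: set the four lens holders from the mat into the seats of the four carriers in order of size, the smallest next to the lamp and each larger than the one before, the largest next to the white screen, so that the widening beam is not clipped. Each holder must stand upright with its foot lying fully down in its seat, its lens looking along the rail; set the lenses down gently, never let one fall.

Things in the scene. Friction and masses are not known exactly. Their poses are not given: they have to be found in the camera images.
- lens_28_c (a point): Centre of the lens of the smallest holder, 48 mm above its underside: upright aluminium-rimmed disc, 28 mm diameter, 14 mm thick, on an 11 mm post and dark flat foot 40 (x) by 26 (y) by 9 mm; 62 mm tall, about 100 g. y is the optical axis (through the 14 mm), x across the disc, z up; either way round is the same. Grip the disc across its thickness or its diameter.
- lens_38_c (a point): Centre of the lens of the second smallest holder, 48 mm above its underside: upright aluminium-rimmed disc, 38 mm diameter, 14 mm thick, on an 11 mm post and dark flat foot 40 (x) by 26 (y) by 9 mm; 67 mm tall, about 130 g. y is the optical axis (through the 14 mm), x across the disc, z up; either way round is the same. Grip the disc across its thickness or its diameter.
- lens_48_c (a point): Centre of the lens of the second largest holder, 48 mm above its underside: upright aluminium-rimmed disc, 48 mm diameter, 14 mm thick, on an 11 mm post and dark flat foot 40 (x) by 26 (y) by 9 mm; 72 mm tall, about 160 g. y is the optical axis (through the 14 mm), x across the disc, z up; either way round is the same. Grip the disc across its thickness or its diameter.
- lens_58_c (a point): Centre of the lens of the largest holder, 48 mm above its underside: upright aluminium-rimmed disc, 58 mm diameter, 14 mm thick, on an 11 mm post and dark flat foot 40 (x) by 26 (y) by 9 mm; 77 mm tall, about 190 g. y is the optical axis (through the 14 mm), x across the disc, z up; either way round is the same. Grip the disc across its thickness or its diameter.
- carrier_1: Black carrier fixed on the rail, leftmost (+y) of four alike, 64 to 88 mm apart. Open grey seat on top, 52 mm (x, across the rail) by 38 mm (y, along it), lips 5 mm wide, 8 mm high; a holder's foot drops in with 6 mm to spare each side, long side across the rail. Origin: carrier's middle, at rail top, 34 mm above bench; seat floor 12 mm, lip tops 20 mm above origin.
- carrier_2: Black carrier fixed on the rail, second from left of four alike, 64 to 88 mm apart. Open grey seat on top, 52 mm (x, across the rail) by 38 mm (y, along it), lips 5 mm wide, 8 mm high; a holder's foot drops in with 6 mm to spare each side, long side across the rail. Origin: carrier's middle, at rail top, 34 mm above bench; seat floor 12 mm, lip tops 20 mm above origin.
- carrier_3: Black carrier fixed on the rail, third from left of four alike, 64 to 88 mm apart. Open grey seat on top, 52 mm (x, across the rail) by 38 mm (y, along it), lips 5 mm wide, 8 mm high; a holder's foot drops in with 6 mm to spare each side, long side across the rail. Origin: carrier's middle, at rail top, 34 mm above bench; seat floor 12 mm, lip tops 20 mm above origin.
- carrier_4: Black carrier fixed on the rail, rightmost (-y) of four alike, 64 to 88 mm apart. Open grey seat on top, 52 mm (x, across the rail) by 38 mm (y, along it), lips 5 mm wide, 8 mm high; a holder's foot drops in with 6 mm to spare each side, long side across the rail. Origin: carrier's middle, at rail top, 34 mm above bench; seat floor 12 mm, lip tops 20 mm above origin.
- lamp: Lamp with a cream-white glass globe (35 mm) on a finned grey socket, fixed at one end of the rail, about 68 mm beyond the end carrier, at either the left or the right end. Origin on its middle at the height of the rail's top; the globe's centre is 60 mm, its top 79 mm above that.
- screen: White square screen (66 x 66 mm, 7 mm thick, black edge) fixed at the other end of the rail. Origin on its middle at the height of the rail's top; its upper edge is 93 mm above that.
There are look-alikes about, which are no part of the job. Leave any orange or purple look-alike of the part that bears lens_28_c alone.

How it is judged:
At the end, for the whole second after the job is handed in: From lamp to screen the carriers hold lenses 28, 38, 48, 58: each lens centre within 12 mm of its carrier's middle in plan and 57 to 63 mm above its origin (foot flat in the seat), tilt under 0.10 rad, optical axis within 0.40 rad of the rail, at rest, out of the fingers (((horizontal distance between lamp and carrier_1 below 0.13 m and horizontal distance between lens_28_c and carrier_1 below 0.012 m and z of lens_28_c in the frame of carrier_1 between 0.057 and 0.063 m and angle between each of lens_28_c, lens_38_c, lens_48_c, lens_58_c's own z axis and vertical below 0.1 rad and angle between the y axis of lens_28_c and the y axis of carrier_1, either way round below 0.4 rad and horizontal distance between lens_38_c and carrier_2 below 0.012 m and z of lens_38_c in the frame of carrier_2 between 0.057 and 0.063 m and angle between the y axis of lens_38_c and the y axis of carrier_2, either way round below 0.4 rad and horizontal distance between lens_48_c and carrier_3 below 0.012 m and z of lens_48_c in the frame of carrier_3 between 0.057 and 0.063 m and angle between the y axis of lens_48_c and the y axis of carrier_3, either way round below 0.4 rad and horizontal distance between lens_58_c and carrier_4 below 0.012 m and z of lens_58_c in the frame of carrier_4 between 0.057 and 0.063 m and angle between the y axis of lens_58_c and the y axis of carrier_4, either way round below 0.4 rad) or (horizontal distance between lamp and carrier_4 below 0.13 m and horizontal distance between lens_28_c and carrier_4 below 0.012 m and z of lens_28_c in the frame of carrier_4 between 0.057 and 0.063 m and angle between each of lens_28_c, lens_38_c, lens_48_c, lens_58_c's own z axis and vertical below 0.1 rad and angle between the y axis of lens_28_c and the y axis of carrier_4, either way round below 0.4 rad and horizontal distance between lens_38_c and carrier_3 below 0.012 m and z of lens_38_c in the frame of carrier_3 between 0.057 and 0.063 m and angle between the y axis of lens_38_c and the y axis of carrier_3, either way round below 0.4 rad and horizontal distance between lens_48_c and carrier_2 below 0.012 m and z of lens_48_c in the frame of carrier_2 between 0.057 and 0.063 m and angle between the y axis of lens_48_c and the y axis of carrier_2, either way round below 0.4 rad and horizontal distance between lens_58_c and carrier_1 below 0.012 m and z of lens_58_c in the frame of carrier_1 between 0.057 and 0.063 m and angle between the y axis of lens_58_c and the y axis of carrier_1, either way round below 0.4 rad)) and linear speed of each of lens_28, lens_38, lens_48, lens_58 below 0.02 m/s and angular speed of each of lens_28, lens_38, lens_48, lens_58 below 0.2 rad/s and contact force between each of lens_28, lens_38, lens_48, lens_58 and the fingers below 0.1 N); the robot touches nothing.
It fails at once if a lens holder was dropped or thrown: out of the fingers it moved faster than 0.75 m/s (a fall of about 3 cm) ((linear speed of lens_28 above 0.75 m/s and contact force between lens_28 and the fingers below 0.1 N) or (linear speed of lens_38 above 0.75 m/s and contact force between lens_38 and the fingers below 0.1 N) or (linear speed of lens_48 above 0.75 m/s and contact force between lens_48 and the fingers below 0.1 N) or (linear speed of lens_58 above 0.75 m/s and contact force between lens_58 and the fingers below 0.1 N)).
It also fails if it takes over 96 s, if anything falls off the work surface, if the arm or the gripper's body presses on something with over 40 N, if the wrist force passes 120 N, or if a joint passes its speed limit or range.

## Robot

A 7-joint arm with a two-finger parallel gripper is mounted at the origin on a cart in front of the work surface, level with it; the furniture and walls round the work are solid. World frame = base frame: x ahead of the robot, y to its left, z up, the work surface at z = 0. Lengths are in m, angles in rad, forces in N, time in s.
With the tool pointing down it reaches from about 0.35 to 0.9 m from the base axis. Payload 8.1 kg.
Tool frame: the origin (TCP) lies at the very end of the fingers, on their centre line; the grasp point (between the pads) lies 19 mm behind it; z points along the fingers, y is the line along which they close (so a half turn about z gives the same grasp; the last joint's range is limited). The gripper opens to 92 mm and grips with 3 to 60 N. Pads are 19 mm wide; open, the fingers measure 130 mm over their backs; the gripper's body (75 mm by 190 mm) begins 47 mm behind the grasp point.
Start: joints at [-1.277, 0.434, 0.025, 1.573, -0.012, 1.134, -0.075], TCP at [0.242, 0.576, 0.227] pointing down, gripper open.
Joint ranges: [-2.62, 2.62], [-0.44, 2.09], [-1.27, 1.32], [0.08, 2.57], [-1.32, 4.46], [0.12, 2], [-2.74, 2.74]. Speed limits (rad/s): [2.22, 2.22, 3.01, 3.01, 3.14, 3.14, 3.14].

## Interface

Orientations are given as a rotation vector (axis times angle).
In Python, from cell import arm gives the robot as it stands.
- The arm moves only by the tool drive_tool, never from a script. Its argument "targets" is a list of rows, each a list of 7 numbers: the turn, a rotation vector about the world's x, y, z in units of 5 degrees (1.0 is 5 degrees), then the shift along the world's x, y, z in units of 40 mm (1.0 is 40 mm), then the opening, from 0 (shut) to 1 (fully open). In form: [[wx, wy, wz, dx, dy, dz, fingers], ...]. A call has 1 to 5 rows; each row is the pose to reach, as a shift and turn from the pose commanded when the call began; what a row does not reach only later rows make up. A row lasts 1/10 s, in which the tool goes at most 50 mm and 8.59 degrees, less where a joint would pass 70% of its speed; a pose out of reach is approached as far as the arm can. A call with a gripper value outside its range is refused whole. The fingers move at their own pace and stop on an object; "force" is the grip in N (left out, the last holds). Time passes only in rows, so rows that repeat a pose let the fingers close. It gives the time, the measured TCP pose, the force, the opening and the grip force at its end, in the units of the state.
- arm.observe(): the state, without advancing time (a new reading comes with each control period).
- arm.get_image(name): name is "side" or "top" or "wrist"; returns a dict with "pixels" (400x640x3 uint8, red, green, blue), "intrinsics" (3x3 intrinsics, pixels), "k1" (the pictures are not rectified: a ray, as slopes to the right and down, at radius r is drawn at 1 + k1 r^2 times it, then the intrinsics apply), "rvec" (rotation vector, rad) and "tvec" (3), from world to camera coordinates, as OpenCV has them; the wrist camera has in their place "mount" (4x4, takes a point from camera to tool coordinates, whose origin is the TCP and whose axes are the flange's). Camera axes: x right, y down, z forward; pixel columns grow to the right and rows downward; lengths in m; the calibration is good to about 2 mm. A picture is of the moment at which its call begins: read the wrist's pose just before it. There is no depth.
- arm.sign_off(): hands the job in; it is judged then, once.
The state is a dict: "clock": time; "joints": joint angles; "dq": joint speeds; "joint_efforts": joint torques, N m; "position": TCP position; "ee_rot": TCP orientation; "force": force on the tool from outside, world axes, zero at the start; "ft_torque": the same for the moment, N m; "width": opening from 0.0 (shut) to 1.0 (fully open); "gripper_force": force on a finger pad.
Only numpy, scipy, OpenCV 4.12 (cv2) and the standard library are available. Lean on these libraries where they do the work, as an engineer would, in place of code of your own. Each camera call takes 0.05 s, during which the arm holds its last target. There are 200 camera calls.

## Working session

There is one attempt and no reset: what is moved stays moved. The work goes in short steps, Python scripts to look and compute and a tool call to move; the robot and the scene stay as the last step left them, time stands still between calls to the robot, and variables do not carry over. Pictures are saved under pics/ and viewed, at most 14 in all, crops included, and the job is handed in when it is done.

Besides the shell and the picture viewer there is one more tool, called after "Call:" as name(argument=value, ...), one argument or row to a line, values as JSON. drive_tool: Moves the arm, as the interface text tells. Its arguments: {"type":"object","properties":{"targets":{"type":"array"},"force":{"type":"number"}},"required":["targets"]}

```bash
ls; mkdir -p pics
cat > h.py <<'E'
import numpy as np, cv2
from cell import arm
from scipy.spatial.transform import Rotation as R
def cam(n):
    s=arm.observe(); d=arm.get_image(n)
    if 'mount' in d:
        T=np.eye(4);T[:3,:3]=R.from_rotvec(s['ee_rot']).as_matrix();T[:3,3]=s['position']
        T=T@np.array(d['mount']); d['R']=T[:3,:3]; d['c']=T[:3,3]
    else:
        Rm=R.from_rotvec(np.ravel(d['rvec'])).as_matrix(); d['R']=Rm.T; d['c']=-Rm.T@np.ravel(d['tvec'])
    return d
def ray(d,u,v):
    K=np.array(d['intrinsics']); p=np.array([(u-K[0,2])/K[0,0],(v-K[1,2])/K[1,1]]); q=p.copy()
    for _ in range(20): q=p/(1+d['k1']*(q@q))
    return d['R']@np.array([q[0],q[1],1])
def onz(d,u,v,z):
    r=ray(d,u,v); return d['c']+r*(z-d['c'][2])/r[2]
def proj(d,P):
    q=d['R'].T@(np.array(P)-d['c']); q=q[:2]/q[2]; q=q*(1+d['k1']*(q@q)); K=np.array(d['intrinsics'])
    return K[0,0]*q[0]+K[0,2],K[1,1]*q[1]+K[1,2]
def save(d,n,crop=None,s=1):
    im=d['pixels']
    if crop: im=im[crop[1]:crop[3],crop[0]:crop[2]]
    cv2.imwrite('pics/'+n+'.png',cv2.resize(im,None,fx=s,fy=s,interpolation=cv2.INTER_CUBIC)[...,::-1])
E
python3 - <<'E'
from h import *
import pickle
print(arm.observe())
for n in('top','side'):
    d=cam(n);save(d,n,s=1.25);pickle.dump(d,open(n+'.pkl','wb'));print(n,d['c'],d['R'].tolist(),d['k1'],d['intrinsics'])
E
```

```text
pics
{'clock': 0.0, 'joints': array([-1.2765704 ,  0.4351989 ,  0.02497387,  1.57409044, -0.01159528,
        1.13402657, -0.0751247 ]), 'dq': array([ 1.91845307e-03, -8.80722312e-04, -1.02518134e-03,  8.39804961e-05,
        1.80028662e-04, -2.14587541e-04,  7.84315360e-04]), 'joint_efforts': array([-1.39799700e-03, -6.67866755e+01,  9.84391160e-01, -3.14473557e+01,
       -6.05462515e-02,  4.29730152e-02,  1.80437232e-04]), 'position': array([0.24141297, 0.57593137, 0.22596254]), 'ee_rot': array([-6.19361691e-01, -3.07976459e+00,  2.46542642e-03]), 'force': array([-0.14888157, -0.32461481,  0.73932068]), 'ft_torque': array([-0.01464364,  0.02360582, -0.0048601 ]), 'gripper_force': 0.0, 'width': 0.9958211288849769}
top [0.24596368 0.19266729 1.30092844] [[-0.021598880716756877, -0.9868563830177784, 0.16014982875061473], [-0.9997160328290825, 0.01970592461094188, -0.01339888949535574], [0.01006687917202681, -0.1603937524727687, -0.9870017741176762]] -0.12801426972899574 [[507.13105261   0.         318.48532358]
 [  0.         507.13105261 198.6073907 ]
 [  0.           0.           1.        ]]
side [ 0.22986354 -0.41239754  0.64630161] [[0.953852932098638, -0.1907419263441397, 0.23190968384558278], [-0.29951621898553166, -0.6592237264223477, 0.6897203151179793], [0.021321784433823182, -0.72735245655484, -0.68593278493756]] -0.006378048750864361 [[373.28914959   0.         316.79820177]
 [  0.         373.28914959 199.09341551]
 [  0.           0.           1.        ]]
```

View pics/top.png

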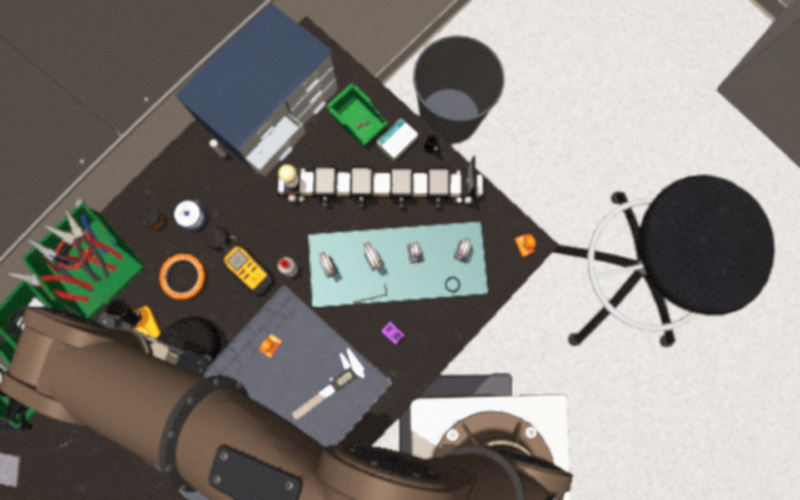

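View pics/side.png

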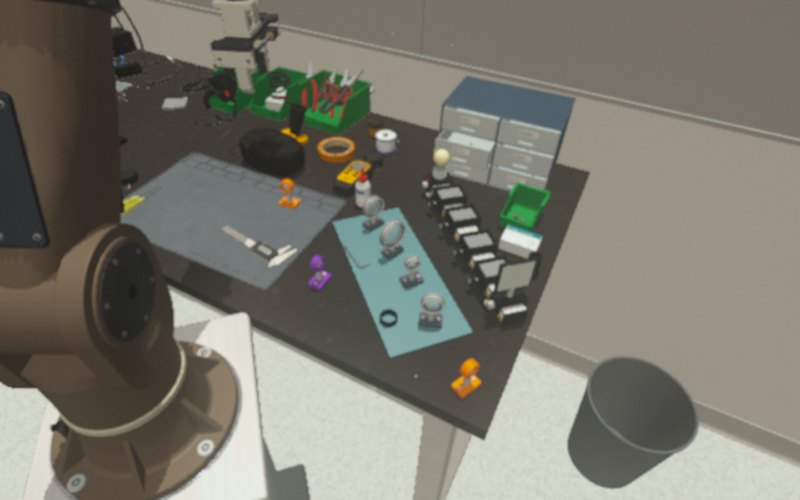

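The top view (800x500) shows the lamp at the left, (288,178), and the screen at the right, (473,180). The seats are at (325,180), (362,181), (401,181) and (438,182). On the mat there are lenses at (328,264), (374,256), (416,252) and (464,248). The look-alikes are orange at (270,345) and (526,244), and purple at (393,332). Next I'll measure with close crops.

Run:
```python
from h import *
import pickle
t=pickle.load(open('top.pkl','rb'));s=pickle.load(open('side.pkl','rb'))
save(t,'topc',(215,120,405,250),4);save(s,'sidec',(260,110,440,290),3.3)
```

```text
(no output)
```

View pics/topc.png

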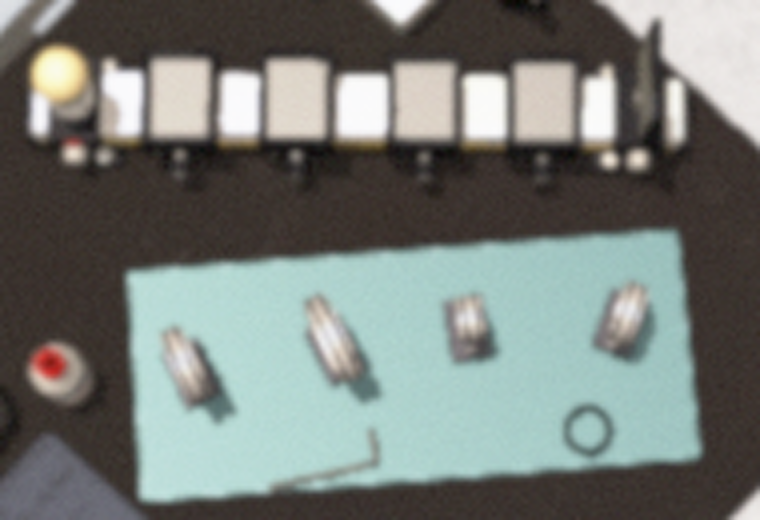

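View pics/sidec.png

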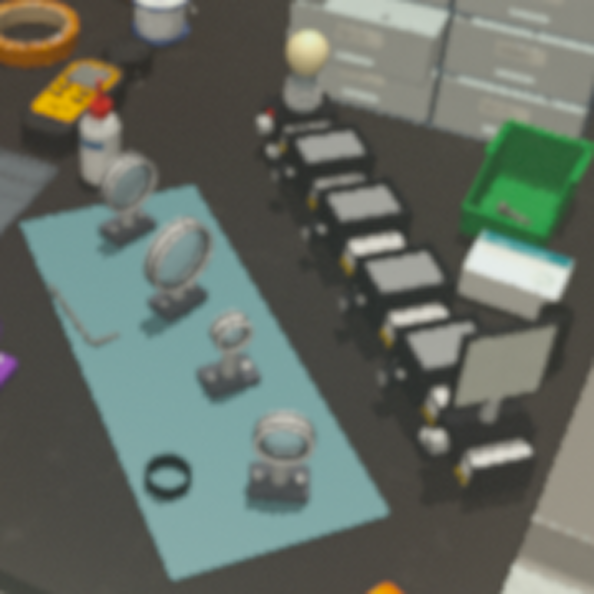

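Matching the top crop (760x520) with the side crop by apparent disc size: the 48 is at (190,367), the 58 at (335,340), the 28 at (468,327) and the 38 at (622,320). The lamp is at the left end (60,75), so the order is carrier_1=28, carrier_2=38, carrier_3=48, carrier_4=58.

Run:
```python
from h import *
import pickle
t=pickle.load(open('top.pkl','rb'));s=pickle.load(open('side.pkl','rb'))
T=lambda u,v:(215+u/4,120+v/4)
S=lambda u,v:(260+u/3.3,110+v/3.3)
for n,a,b,w in [('48',(190,367),(129,184),(102,158)),('58',(335,340),(179,255),(147,213)),('28',(468,327),(231,333),(211,253)),('38',(622,320),(284,437),(252,316))]:
    A=onz(s,*S(*b),.048); dist=np.linalg.norm(A-s['c'])
    print(n,'top',onz(t,*T(*a),.045).round(4),'side',A.round(4),'px width*dist',(w[1]-w[0])/3.3*dist/373*1000)
for i,(a,b) in enumerate([((180,98),(331,147)),((297,97),(364,204)),((426,98),(405,272)),((544,99),(440,343))]):
    print('c',i+1,onz(t,*T(*a),.054).round(4),onz(s,*S(*b),.054).round(4))
print('lamp',onz(t,*T(60,75),.094))
print('rail',onz(t,*T(100,142),.034),onz(t,*T(600,146),.034))
for n,a,b in [('48',(172,330),(205,402)),('58',(315,298),(350,380)),('28',(467,300),(470,350)),('38',(632,288),(612,352))]:
    d=onz(t,*T(*a),.05)-onz(t,*T(*b),.05); print(n,'disc dir deg from x',np.degrees(np.arctan2(d[1],d[0])))
print(R.from_rotvec(arm.observe()['ee_rot']).as_matrix().round(3))
d=cam('wrist');print(d['mount'],d['intrinsics'],d['k1'])
```

```text
48 top [0.4193 0.3163 0.045 ] side [0.4258 0.3214 0.048 ] px width*dist 43.986023884367704
58 top [0.4345 0.2254 0.045 ] side [0.4387 0.2307 0.048 ] px width*dist 48.40892657160086
28 top [0.4411 0.1419 0.045 ] side [0.4492 0.1437 0.048 ] px width*dist 28.8588000547834
38 top [0.4436 0.0449 0.045 ] side [0.4513 0.0466 0.048 ] px width*dist 40.86388249618826
c 1 [0.5905 0.3213 0.054 ] [0.5931 0.3158 0.054 ]
c 2 [0.5895 0.2469 0.054 ] [0.5897 0.2413 0.054 ]
c 3 [0.5873 0.1651 0.054 ] [0.5873 0.1617 0.054 ]
c 4 [0.5853 0.0901 0.054 ] [0.5799 0.0895 0.054 ]
lamp [0.59581427 0.391434   0.094     ]
rail [0.56790822 0.37495092 0.034     ] [0.55889583 0.05341767 0.034     ]
48 disc dir deg from x 24.06366322408362
58 disc dir deg from x 21.96982363234234
28 disc dir deg from x 1.9119665387483185
38 disc dir deg from x -19.29494739257674
[[-0.922  0.387 -0.   ]
 [ 0.387  0.922 -0.001]
 [-0.    -0.001 -1.   ]]
[[ 6.66404232e-04 -9.69718404e-01 -2.44224841e-01  6.62980369e-02]
 [ 9.99999653e-01  5.24003014e-04  6.48044786e-04  3.49264899e-04]
 [-5.00446403e-04 -2.44225188e-01  9.69718416e-01 -1.58750646e-01]
 [ 0.00000000e+00  0.00000000e+00  0.00000000e+00  1.00000000e+00]] [[332.49079455   0.         319.87626158]
 [  0.         332.49079455 197.95430579]
 [  0.           0.           1.        ]] 0.011099319139963442
```

Call:
drive_tool(
  targets=[
    [0,0,1,0.5,-1.1,0,1],
    [0,0,2,1,-2.2,0,1],
    [0,0,3,1.5,-3.3,0,1],
    [0,0,4,2,-4.4,0,1],
    [0,0,5,2.5,-5.5,0,1],
  ],
)

```text
clock: 0.65
position: [0.342, 0.3544, 0.2266]
ee_rot: [-0.068, 3.141, -0.0]
force: [0.8, 0.5, 0.9]
width: 0.999
gripper_force: 0.0
```

Call:
drive_tool(
  targets=[
    [0,0,0,0.5,-1.1,0,1],
    [0,0,0,1,-2.2,0,1],
    [0,0,0,1.5,-3.3,0,0.6],
    [0,0,0,2,-4.4,0,0.4],
    [0,0,0,2.6,-5.35,0,0.4],
  ],
)

```text
clock: 1.15
position: [0.4456, 0.14, 0.2268]
ee_rot: [0.061, -3.141, -0.0]
force: [0.6, 0.6, -0.1]
width: 0.786
gripper_force: 0.0
```

Call:
drive_tool(
  targets=[
    [0,0,0,0,0,0,0.4],
    [0,0,0,0,0,0,0.4],
    [0,0,0,0,0,0,0.4],
  ],
)

```text
clock: 1.45
position: [0.445, 0.1434, 0.2266]
ee_rot: [0.064, -3.14, -0.001]
force: [0.5, -0.1, -0.0]
width: 0.524
gripper_force: 0.0
```

Run:
```python
from h import *
import pickle
d=cam('wrist');save(d,'w1',s=1.25);pickle.dump(d,open('w1.pkl','wb'))
s=arm.observe();print(s['position'],s['width'],R.from_rotvec(s['ee_rot']).as_matrix().round(3).tolist())
```

```text
[0.44491523 0.14372017 0.22659785] 0.4821641696383648 [[-0.999, -0.042, -0.001], [-0.042, 0.999, 0.0], [0.0, 0.0, -1.0]]
```

View pics/w1.png

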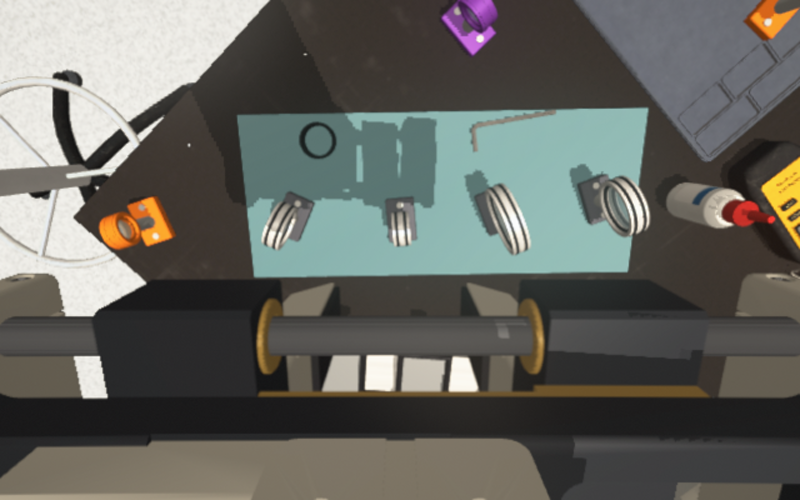

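The wrist view (800x500) shows the 38 at (285,222), the 28 at (401,222), the 58 at (503,218) and the 48 at (620,205). Orange is at (140,225) and purple at (468,25). I'll crop in closer.

Run:
```python
from h import *
import pickle
d=pickle.load(open('w1.pkl','rb'));save(d,'w1c',(195,125,525,215),2.4)
```

```text
(no output)
```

View pics/w1c.png

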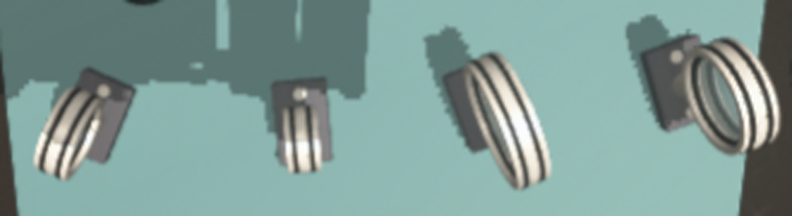

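Run:
```python
from h import *
import pickle
d=pickle.load(open('w1.pkl','rb'))
T=lambda p:(195+p[0]/2.4,125+p[1]/2.4)
for n,c,a,b in [('28',(301,138),(325,80),(331,160)),('38',(69,134),(134,88),(106,162)),('58',(510,121),(445,78),(475,150)),('48',(734,96),(645,55),(667,128))]:
    e=onz(d,*T(b),.009)-onz(d,*T(a),.009)
    print(n,onz(d,*T(c),.048).round(4),'deg',np.degrees(np.arctan2(e[1],e[0])).round(1))
```

```text
28 [0.4473 0.1451 0.048 ] deg 7.1
38 [0.4497 0.0454 0.048 ] deg -20.8
58 [0.4362 0.2343 0.048 ] deg 27.1
48 [0.4217 0.3279 0.048 ] deg 24.6
```

Call:
drive_tool(
  targets=[
    [0,0,0.4,0.05,0.05,-1,0.4],
    [0,0,0.4,0.05,0.05,-2,0.4],
    [0,0,0.4,0.05,0.05,-3,0.4],
    [0,0,0.4,0.05,0.05,-4,0.4],
    [0,0,0.4,0.05,0.05,-4.5,0.4],
  ],
  force=20,
)

```text
clock: 2.0
position: [0.4453, 0.1453, 0.044]
ee_rot: [0.121, -3.136, 0.001]
force: [-0.1, -0.4, 0.7]
width: 0.399
gripper_force: 0.0
```

Call:
drive_tool(
  targets=[
    [0,0,0,0,0,-0.2,0.4],
    [0,0,0,0,0,-0.4,0.4],
    [0,0,0,0,0,-0.4,0.3],
    [0,0,0,0,0,-0.4,0.2],
    [0,0,0,0,0,-0.4,0.1],
  ],
)

```text
clock: 2.5
position: [0.4483, 0.1448, 0.0317]
ee_rot: [-0.117, 3.138, 0.001]
force: [0.2, 0.6, 0.1]
width: 0.187
gripper_force: 0.0
```

Call:
drive_tool(
  targets=[
    [0,0,0,0,0,0,0.1],
    [0,0,0,0,0,0,0.1],
    [0,0,0,0,0,0,0],
    [0,0,0,0,0,0,0],
    [0,0,0,0,0,0,0],
  ],
)

```text
clock: 3.0
position: [0.4482, 0.1448, 0.0316]
ee_rot: [-0.117, 3.138, 0.001]
force: [-0.4, -0.6, 8.1]
width: 0.149
gripper_force: 20.0
```

Call:
drive_tool(
  targets=[
    [0,0,0,0,0,0.3,0],
    [0,0,0,0,0,1,0],
    [0,0,0,0,0,2,0],
    [0,0,0,0,0,3,0],
    [0,0,0,0,0,3.3,0],
  ],
)

```text
clock: 3.5
position: [0.4493, 0.1449, 0.1674]
ee_rot: [-0.116, 3.134, 0.004]
force: [-0.1, -0.3, -0.8]
width: 0.148
gripper_force: 20.0
```

Call:
drive_tool(
  targets=[
    [0,0,0,0.6,0.8,0,0],
    [0,0,0,1.2,1.6,0,0],
    [0,0,-0.3,1.8,2.4,0,0],
    [0,0,-0.6,2.4,3.2,0,0],
    [0,0,-0.6,2.8,4.0,0,0],
  ],
)

```text
clock: 4.0
position: [0.5609, 0.3052, 0.1637]
ee_rot: [-0.032, 3.141, -0.0]
force: [0.7, -0.3, -0.2]
width: 0.15
gripper_force: 20.0
```

Call:
drive_tool(
  targets=[
    [0,0,0,0,0.3,0,0],
    [0,0,0,0,0.3,0,0],
    [0,0,0,0,0.3,0,0],
  ],
)

```text
clock: 4.3
position: [0.559, 0.3151, 0.1629]
ee_rot: [0.034, -3.141, 0.002]
force: [0.3, -0.4, -0.8]
width: 0.156
gripper_force: 20.0
```

Run:
```python
from h import *
import pickle
d=cam('wrist');save(d,'w2',s=1.25);pickle.dump(d,open('w2.pkl','wb'))
s=arm.observe();print(s['position'],s['width'],R.from_rotvec(s['ee_rot']).as_matrix().round(3).tolist())
```

```text
[0.55924002 0.31454002 0.1631024 ] 0.1482071992063585 [[-1.0, -0.021, -0.0], [-0.021, 1.0, -0.001], [0.0, -0.001, -1.0]]
```

View pics/w2.png

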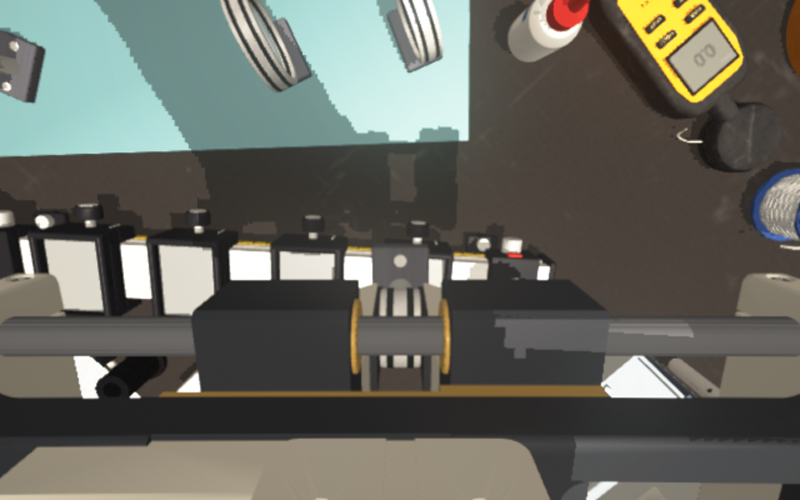

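The view (800x500) shows the 28 held upright, with its foot at (400,265). The seats are c4 at about (72,275), c3 at about (190,275) and c2 at about (310,262). The knobs are at (90,212), (198,218), (313,222) and (418,230).

Run:
```python
from h import *
import pickle
d=pickle.load(open('w2.pkl','rb'))
f=lambda u,v,z:onz(d,u/1.25,v/1.25,z).round(4)
for n,p in dict(c4=[(32,230),(105,230)],c3=[(148,234),(226,234)],c2=[(273,238),(347,238)]).items(): print(n,[f(*q,.054) for q in p])
for n,p in dict(k4=(90,212),k3=(198,218),k2=(313,222),k1=(418,230)).items(): print(n,f(*p,.045))
for q in [(38,238),(102,236),(60,312),(108,308),(155,241),(222,242),(280,248),(342,248)]: print(q,f(*q,.054),f(*q,.046))
print('foot pixel of held lens: width', f(373,285,.1315),f(428,285,.1315), f(400,247,.1315))
print('tip',[x/.8 for x in proj(d,arm.observe()['position'])])
save(d,'w2c',(0,170,460,255),1.7)
```

```text
c4 [array([0.554 , 0.0759, 0.054 ]), array([0.5529, 0.1229, 0.054 ])]
c3 [array([0.555 , 0.1504, 0.054 ]), array([0.5538, 0.2014, 0.054 ])]
c2 [array([0.5558, 0.2321, 0.054 ]), array([0.5547, 0.2809, 0.054 ])]
k4 [0.5428 0.1084 0.045 ]
k3 [0.5452 0.1797 0.045 ]
k2 [0.5462 0.2569 0.045 ]
k1 [0.5501 0.328  0.045 ]
(38, 238) [0.5593 0.0787 0.054 ] [0.5613 0.0717 0.046 ]
(102, 236) [0.557  0.1203 0.054 ] [0.5589 0.1145 0.046 ]
(60, 312) [0.6113 0.0838 0.054 ] [0.6148 0.0769 0.046 ]
(108, 308) [0.6077 0.1168 0.054 ] [0.6111 0.1109 0.046 ]
(155, 241) [0.5596 0.1544 0.054 ] [0.5616 0.1496 0.046 ]
(222, 242) [0.5593 0.1983 0.054 ] [0.5613 0.1949 0.046 ]
(280, 248) [0.5625 0.2364 0.054 ] [0.5646 0.234  0.046 ]
(342, 248) [0.5616 0.2775 0.054 ] [0.5636 0.2764 0.046 ]
foot pixel of held lens: width [0.5598 0.303  0.1315] [0.5592 0.3295 0.1315] [0.5406 0.3156 0.1315]
tip [np.float64(396.38429272604395), np.float64(309.85248085923956)]
```

View pics/w2c.png

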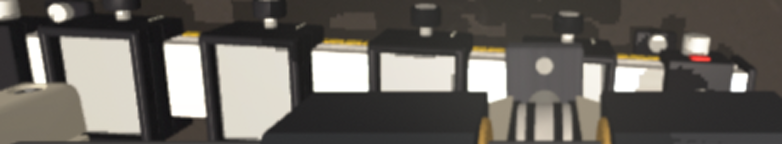

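Call:
drive_tool(
  targets=[
    [0,0,-0.2,0.4,0.1,0,0],
    [0,0,-0.45,0.75,0.19,-0.2,0],
    [0,0,-0.45,0.75,0.19,-0.8,0],
    [0,0,-0.45,0.75,0.19,-1.4,0],
    [0,0,-0.45,0.75,0.19,-1.5,0],
  ],
)

```text
clock: 4.85
position: [0.5879, 0.3212, 0.1004]
ee_rot: [-0.03, -3.137, 0.005]
force: [-1.3, -0.1, -0.8]
width: 0.155
gripper_force: 20.0
```

Call:
drive_tool(
  targets=[
    [0,0,0,0,0,0,0],
    [0,0,0,0,0,0,0],
    [0,0,0,0,0,0,0],
  ],
)

```text
clock: 5.15
position: [0.5903, 0.3242, 0.1044]
ee_rot: [0.028, 3.14, 0.002]
force: [-0.5, -0.3, -0.6]
width: 0.154
gripper_force: 20.0
```

Run:
```python
from h import *
import pickle
for n in('side','top'):
    d=cam(n);pickle.dump(d,open(n+'2.pkl','wb'))
    if n=='side': save(d,'s2',(320,110,440,220),5)
s=arm.observe();print(s['position'],s['width'],R.from_rotvec(s['ee_rot']).as_matrix().round(3).tolist())
```

```text
[0.59005398 0.32427179 0.10392255] 0.1509664071379655 [[-1.0, 0.017, 0.001], [0.017, 1.0, 0.001], [-0.001, 0.001, -1.0]]
```

View pics/s2.png

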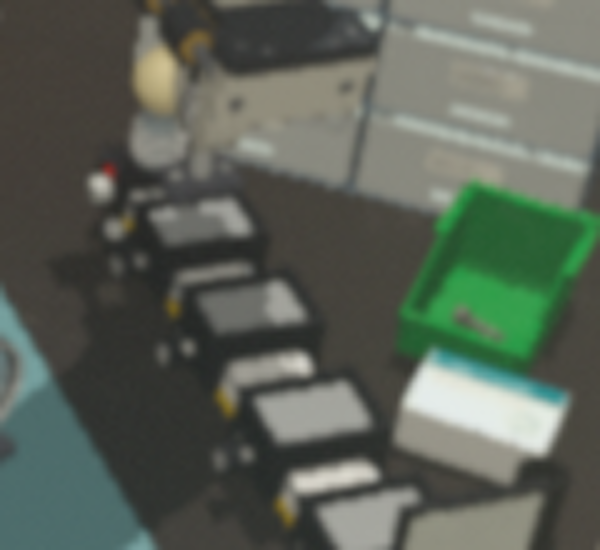

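The side crop (600x550) shows the lamp globe at (155,80), the held foot at (201,182) over carrier_1's seat at (205,222), the c2 floor at (252,305) and the c3 floor at (312,413).

Run:
```python
from h import *
import pickle
d=pickle.load(open('side2.pkl','rb'))
f=lambda p,z:onz(d,320+p[0]/5,110+p[1]/5,z).round(4)
print('foot ctr',f((201,182),.077),'L,R',f((165,183),.077),f((240,183),.077))
print('tcp pixel',[(np.array(proj(d,(.590,.3243,.104-.0316+z)))-[320,110])*5 for z in(0,.0045,.009)])
for n,q in dict(c1=[(145,215),(238,198),(257,235),(158,245)],c2=[(195,290),(288,275),(310,315),(217,336)],c3=[(252,408),(350,380),(373,420),(275,447)]).items():
    F=(f(q[0],.046)+f(q[1],.046))/2; N=(f(q[2],.054)+f(q[3],.054))/2
    print(n,'far',F,'near',N,'mid',(F+N)/2)
d=pickle.load(open('top2.pkl','rb'));save(d,'t2',(215,120,405,200),4)
```

```text
foot ctr [0.5923 0.3208 0.077 ] L,R [0.5737 0.3251 0.077 ] [0.6118 0.3144 0.077 ]
tcp pixel [array([193.51122288, 186.16491045]), array([194.35039325, 179.13355138]), array([195.19480285, 172.05801534])]
c1 far [0.59855 0.34085 0.046  ] near [0.59045 0.3008  0.054  ] mid [0.5945   0.320825 0.05    ]
c2 far [0.59845 0.27175 0.046  ] near [0.5905  0.22765 0.054  ] mid [0.594475 0.2497   0.05    ]
c3 far [0.592  0.1832 0.046 ] near [0.5859 0.1467 0.054 ] mid [0.58895 0.16495 0.05   ]
```

View pics/t2.png

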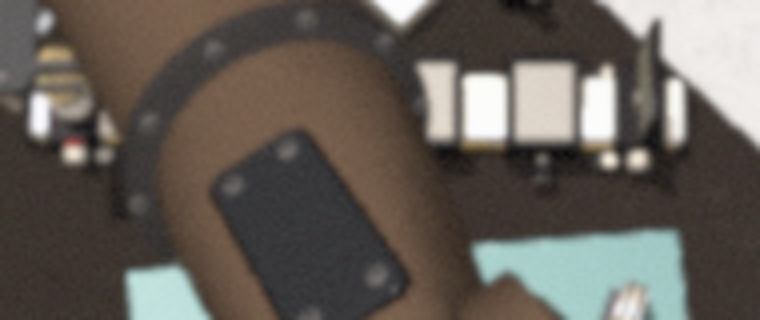

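Call:
drive_tool(
  targets=[
    [0,0,0,0.05,0,-0.15,0],
    [0,0,0,0.05,0,-0.3,0],
    [0,0,0,0.05,0,-0.45,0],
    [0,0,0,0.05,0,-0.55,0],
    [0,0,0,0.05,0,-0.6,0],
  ],
)

```text
clock: 5.75
position: [0.5912, 0.3238, 0.0779]
ee_rot: [-0.027, -3.141, 0.001]
force: [0.6, 0.3, -0.7]
width: 0.15
gripper_force: 20.0
```

Call:
drive_tool(
  targets=[
    [0,0,0,0,0,0,0],
    [0,0,0,0,0,0,0],
    [0,0,0,0,0,0,0],
  ],
)

```text
clock: 6.05
position: [0.5917, 0.3241, 0.079]
ee_rot: [0.027, 3.141, 0.0]
force: [-0.4, -0.3, -1.1]
width: 0.152
gripper_force: 20.0
```

Call:
drive_tool(
  targets=[
    [0,0,0,0,0,-0.04,0],
    [0,0,0,0,0,-0.06,0],
    [0,0,0,0,0,-0.06,0],
    [0,0,0,0,0,-0.06,0],
  ],
)

```text
clock: 6.45
position: [0.5915, 0.324, 0.0763]
ee_rot: [-0.027, -3.141, -0.0]
force: [-0.3, 0.3, -1.6]
width: 0.154
gripper_force: 20.0
```

Call:
drive_tool(
  targets=[
    [0,0,0,0,0,0,0.2],
    [0,0,0,0,0,0,0.25],
    [0,0,0,0,0,0,0.35],
    [0,0,0,0,0,0,0.4],
    [0,0,0,0,0,0,0.4],
  ],
)

```text
clock: 6.95
position: [0.5916, 0.324, 0.0764]
ee_rot: [0.027, 3.141, 0.0]
force: [0.6, -0.4, 1.4]
width: 0.395
gripper_force: 0.0
```

Call:
drive_tool(
  targets=[
    [0,0,0,0,0,0.5,0.4],
    [0,0,0,0,0,1.5,0.4],
    [0,0,0,0,0,2.5,0.4],
    [0,0,0,0,0,3.2,0.4],
    [0,0,0,-0.6,-0.8,3.5,0.4],
  ],
)

```text
clock: 7.45
position: [0.5697, 0.2966, 0.2193]
ee_rot: [0.021, 3.136, 0.008]
force: [-0.1, 0.1, 0.5]
width: 0.401
gripper_force: 0.0
```

Call:
drive_tool(
  targets=[
    [0,0,-0.8,-0.6,-1.0,0,0.4],
    [0,0,-1.6,-1.2,-2,0,0.4],
    [0,0,-2.4,-1.8,-3,0,0.4],
    [0,0,-3.2,-2.4,-4,0,0.4],
    [0,0,-4,-2.9,-5,0,0.4],
  ],
)

```text
clock: 7.95
position: [0.4501, 0.0906, 0.2164]
ee_rot: [0.576, 3.088, 0.001]
force: [0.5, -0.4, 1.1]
width: 0.4
gripper_force: 0.0
```

Run:
```python
from h import *
import pickle
d=cam('side');pickle.dump(d,open('side3.pkl','wb'));a=d['pixels'][110:220,320:440]
b=cam('wrist');pickle.dump(b,open('w3.pkl','wb'))
s=arm.observe();print(s['position'],s['width'],R.from_rotvec(s['ee_rot']).as_matrix().round(3).tolist())
cv2.imwrite('pics/m3.png',np.hstack([cv2.resize(a,(400,366)),cv2.resize(b['pixels'][100:300,100:540],None,fx=.9,fy=.9*2.033)[:366]])[...,::-1])
```

```text
[0.44898627 0.08657551 0.2165697 ] 0.4000374465943341 [[-0.931, 0.366, -0.001], [0.366, 0.931, -0.001], [0.001, -0.001, -1.0]]
```

View pics/m3.png

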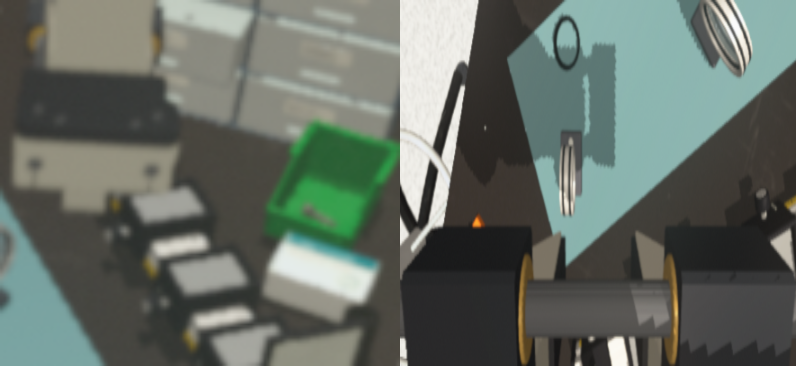

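The left panel shows the gripper hiding carrier_1. The right panel shows the 38's disc at (567,176), parallel to the tool's x-axis.

Run:
```python
from h import *
import pickle
b=pickle.load(open('w3.pkl','rb'))
print(onz(b,285.6,196.2,.048), onz(b,285.6,100+140/1.83,.055),onz(b,285.6,100+214/1.83,.04))
```

```text
[0.44703844 0.04605402 0.048     ] [0.42752088 0.05518495 0.055     ] [0.46922566 0.03567269 0.04      ]
```

Call:
drive_tool(
  targets=[
    [0,0,0,-0.02,-0.6,-0.6,0.4],
    [0,0,0,-0.02,-1.02,-1.6,0.4],
    [0,0,0,-0.02,-1.02,-2.6,0.4],
    [0,0,0,-0.02,-1.02,-3.6,0.4],
    [0,0,0,-0.02,-1.02,-4.3,0.4],
  ],
)

```text
clock: 8.55
position: [0.4503, 0.0512, 0.0424]
ee_rot: [-0.572, -3.088, 0.001]
force: [0.9, 0.9, 0.2]
width: 0.395
gripper_force: 0.0
```

Call:
drive_tool(
  targets=[
    [0,0,0,0,0,-0.2,0.4],
    [0,0,0,0,0,-0.3,0.4],
    [0,0,0,0,0,-0.3,0.3],
    [0,0,0,0,0,-0.3,0.2],
    [0,0,0,0,0,-0.3,0.1],
  ],
)

```text
clock: 9.05
position: [0.4516, 0.0514, 0.0335]
ee_rot: [0.572, 3.087, 0.002]
force: [-0.2, -0.3, 0.0]
width: 0.185
gripper_force: 0.1
```

Call:
drive_tool(
  targets=[
    [0,0,0,0,0,0,0.1],
    [0,0,0,0,0,0,0.1],
    [0,0,0,0,0,0,0],
    [0,0,0,0,0,0,0],
    [0,0,0,0,0,0,0],
  ],
)

```text
clock: 9.55
position: [0.4515, 0.0514, 0.0333]
ee_rot: [0.572, 3.088, 0.002]
force: [-1.9, 0.4, 8.5]
width: 0.149
gripper_force: 20.0
```

Call:
drive_tool(
  targets=[
    [0,0,0,0,0,0.3,0],
    [0,0,0,0,0,1,0],
    [0,0,0,0,0,2,0],
    [0,0,0,0,0,3,0],
    [0,0,0,0,0,3.3,0],
  ],
)

```text
clock: 10.05
position: [0.4526, 0.0515, 0.1683]
ee_rot: [0.572, 3.084, 0.005]
force: [0.5, -0.4, -1.1]
width: 0.154
gripper_force: 20.0
```

Call:
drive_tool(
  targets=[
    [0,0,0.8,0.6,0.8,0,0],
    [0,0,1.6,1.2,1.7,0,0],
    [0,0,2.4,1.8,2.6,0,0],
    [0,0,3.2,2.4,3.4,0,0],
    [0,0,4.1,2.7,4.2,0,0],
  ],
)

```text
clock: 10.55
position: [0.5604, 0.2207, 0.1646]
ee_rot: [0.009, 3.14, 0.0]
force: [0.7, 0.1, -1.7]
width: 0.151
gripper_force: 20.0
```

Call:
drive_tool(
  targets=[
    [0,0,0,0,0,0,0],
    [0,0,0,0,0,0,0],
    [0,0,0,0,0,0,0],
  ],
)

```text
clock: 10.85
position: [0.5584, 0.2179, 0.1644]
ee_rot: [-0.016, -3.141, 0.001]
force: [0.4, -0.8, -0.7]
width: 0.152
gripper_force: 20.0
```

Run:
```python
from h import *
import pickle
b=cam('wrist');pickle.dump(b,open('w4.pkl','wb'))
s=arm.observe();print(s['position'],s['width'],R.from_rotvec(s['ee_rot']).as_matrix().round(3).tolist())
save(b,'w4',(100,150,540,310),1.8)
```

```text
[0.5584803  0.21776014 0.16452213] 0.14894820782387735 [[-1.0, 0.011, -0.0], [0.011, 1.0, -0.001], [0.0, -0.001, -1.0]]
```

View pics/w4.png

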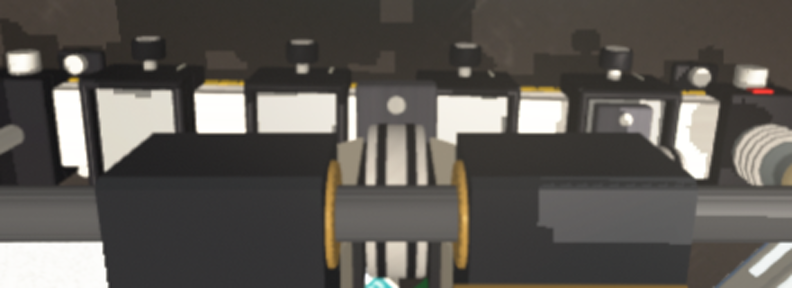

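The crop (792x288) shows the 28's foot standing flat in carrier_1's seat at (620,125), a few mm toward −y. The held 38 has its foot at (396,100). The knobs are at x=148, 302, 465 and 614.

Run:
```python
from h import *
import pickle
d=pickle.load(open('w4.pkl','rb'))
f=lambda u,v,z:onz(d,100+u/1.8,150+v/1.8,z).round(4)
for n,p in dict(c1=[(587,100),(665,97)],foot28=[(592,104),(642,103)],c2=[(437,97),(508,97)],c3=[(257,94),(338,94)],c4=[(97,91),(173,91)]).items(): print(n,[f(*q,.054)[:2] for q in p])
print('foot near edge x',f(617,104,.055), 'lip near outer',f(615,77,.054),f(470,73,.054),f(300,71,.054),f(140,68,.054))
print('knobs',[f(u,48,.045)[1] for u in(148,302,465,614)])
print('held foot',f(357,105,.1312),f(435,105,.1312),f(396,83,.1402))
```

```text
c1 [array([0.5675, 0.3077]), array([0.5664, 0.3438])]
foot28 [array([0.5695, 0.3102]), array([0.5692, 0.3334])]
c2 [array([0.5654, 0.2378]), array([0.5657, 0.2709])]
c3 [array([0.5632, 0.1541]), array([0.5635, 0.1918])]
c4 [array([0.561 , 0.0802]), array([0.5613, 0.1153])]
foot near edge x [0.5693 0.3214 0.055 ] lip near outer [0.5566 0.3198 0.054 ] [0.5541 0.253  0.054 ] [0.5524 0.1746 0.054 ] [0.5503 0.1013 0.054 ]
knobs [np.float64(0.1022), np.float64(0.1746), np.float64(0.2515), np.float64(0.3216)]
held foot [0.547  0.2059 0.1312] [0.5472 0.2319 0.1312] [0.5373 0.219  0.1402]
```

Call:
drive_tool(
  targets=[
    [0,0,-0.2,0.4,0.4,0,0],
    [0,0,-0.2,0.8,0.88,-0.1,0],
    [0,0,-0.2,0.8,0.88,-0.7,0],
    [0,0,-0.2,0.8,0.88,-1.3,0],
    [0,0,-0.2,0.8,0.88,-1.4,0],
  ],
)

```text
clock: 11.4
position: [0.5889, 0.2526, 0.1059]
ee_rot: [-0.043, -3.137, 0.004]
force: [-1.0, 0.1, -1.4]
width: 0.151
gripper_force: 20.0
```

Call:
drive_tool(
  targets=[
    [0,0,0,0,0,0,0],
    [0,0,0,0,0,0,0],
    [0,0,0,0,0,0,0],
  ],
)

```text
clock: 11.7
position: [0.5916, 0.2545, 0.1099]
ee_rot: [0.042, 3.139, 0.002]
force: [-0.4, -0.6, -0.7]
width: 0.149
gripper_force: 20.0
```

Call:
drive_tool(
  targets=[
    [0,0,0,-0.02,-0.03,-0.2,0],
    [0,0,0,-0.02,-0.03,-0.4,0],
    [0,0,0,-0.02,-0.03,-0.55,0],
    [0,0,0,-0.02,-0.03,-0.68,0],
    [0,0,0,-0.02,-0.03,-0.74,0],
  ],
)

```text
clock: 12.2
position: [0.5896, 0.2531, 0.0778]
ee_rot: [-0.041, -3.14, 0.001]
force: [-0.1, -0.0, -1.3]
width: 0.155
gripper_force: 20.0
```

Call:
drive_tool(
  targets=[
    [0,0,0,0,0,0,0],
    [0,0,0,0,0,-0.03,0],
    [0,0,0,0,0,-0.03,0],
    [0,0,0,0,0,-0.03,0],
  ],
)

```text
clock: 12.6
position: [0.5901, 0.2533, 0.0777]
ee_rot: [0.041, 3.141, 0.0]
force: [-0.4, -0.2, -0.6]
width: 0.149
gripper_force: 20.0
```

Released heights matched the grip heights, so I'll release here.

Call:
drive_tool(
  targets=[
    [0,0,0,0,0,-0.02,0],
    [0,0,0,0,0,-0.02,0.2],
    [0,0,0,0,0,-0.02,0.25],
    [0,0,0,0,0,-0.02,0.4],
    [0,0,0,0,0,-0.02,0.4],
  ],
)

```text
clock: 13.1
position: [0.59, 0.2532, 0.0767]
ee_rot: [0.041, 3.141, 0.0]
force: [-0.0, -0.6, -0.6]
width: 0.368
gripper_force: 0.0
```

Call:
drive_tool(
  targets=[
    [0,0,0,0,0,0,0.4],
    [0,0,0,0,0,1,0.4],
    [0,0,0,0,0,2,0.4],
    [0,0,0,0,0,3,0.4],
    [0,0,0,0,0,3.3,0.4],
  ],
)

```text
clock: 13.6
position: [0.592, 0.2539, 0.2135]
ee_rot: [0.041, 3.135, 0.005]
force: [-0.1, -0.1, 0.3]
width: 0.401
gripper_force: 0.0
```

Call:
drive_tool(
  targets=[
    [0,0,1,-0.9,0.3,0,0.4],
    [0,0,2,-1.8,0.6,0,0.4],
    [0,0,3,-2.7,1,0,0.4],
    [0,0,4,-3.6,1.4,0,0.4],
    [0,0,5,-4.2,1.7,0,0.4],
  ],
)

```text
clock: 14.1
position: [0.4192, 0.3222, 0.2085]
ee_rot: [0.649, -3.073, -0.0]
force: [0.4, 0.0, -0.2]
width: 0.398
gripper_force: 0.0
```

Call:
drive_tool(
  targets=[
    [0,0,0,0,0,0,0.4],
    [0,0,0,0,0,0,0.4],
    [0,0,0,0,0,0,0.4],
  ],
)

```text
clock: 14.4
position: [0.4233, 0.3205, 0.2087]
ee_rot: [-0.637, 3.076, -0.001]
force: [-0.5, 0.5, -0.4]
width: 0.396
gripper_force: 0.0
```

Run:
```python
from h import *
import pickle
b=cam('wrist');pickle.dump(b,open('w5.pkl','wb'))
s=arm.observe();print(s['position'],s['width'],R.from_rotvec(s['ee_rot']).as_matrix().round(3).tolist())
# bright low-saturation discs on the mat
hsv=cv2.cvtColor(b['pixels'],cv2.COLOR_RGB2HSV)
print(proj(b,(.43,.234,.048)),proj(b,(.42,.328,.048)))
m=((hsv[...,1]<45)&(hsv[...,2]>120)).astype(np.uint8)*255
m=cv2.morphologyEx(m,cv2.MORPH_CLOSE,np.ones((5,5)))
for c in cv2.findContours(m,0,2)[0]:
    if cv2.contourArea(c)>150:
        r=cv2.minAreaRect(c);print(np.round(r[0]),np.round(r[1]),round(r[2]),onz(b,*r[0],.048)[:2].round(4))
```

```text
[0.4233396  0.32046129 0.20863292] 0.4027421236474275 [[-0.918, -0.397, 0.001], [-0.397, 0.918, -0.0], [-0.0, -0.001, -1.0]]
(np.float64(233.1287746901003), np.float64(154.2437939320301)) (np.float64(327.1440482200012), np.float64(183.11042343918785))
[585. 393.] [12. 50.] 90 [0.5276 0.6988]
[375. 239.] [33. 19.] 72 [0.454  0.3965]
[ 98. 242.] [29. 34.] 22 [0.5687 0.1379]
[ 51. 235.] [39. 31.] 21 [0.5806 0.093 ]
[392. 205.] [39. 34.] 57 [0.4148 0.3964]
[ 28. 207.] [18. 53.] 41 [0.5599 0.0658]
[ 12. 183.] [18. 13.] 7 [0.5417 0.0472]
[338. 115.] [31. 11.] 88 [0.3571 0.3114]
[270.  85.] [23. 74.] 85 [0.3571 0.2436]
[235. 157.] [253. 145.] 32 [0.4322 0.2365]
[492.  88.] [177. 295.] 90 [0.28 0.43]
```

Run:
```python
from h import *
import pickle
b=pickle.load(open('w5.pkl','rb'));p=b['pixels'].astype(int)
for n,(cx,cy) in {'48':(327,183),'58':(233,155)}.items():
    roi=p[cy-50:cy+50,cx-40:cx+40]; r,g,bl=roi[...,0],roi[...,1],roi[...,2]
    m=(((r-bl)>-10)&(r>105)&(abs(r-g)<25)).astype(np.uint8)*255
    m=cv2.morphologyEx(m,cv2.MORPH_CLOSE,np.ones((5,5)))
    for c in cv2.findContours(m,0,2)[0]:
        if cv2.contourArea(c)>60:
            q=cv2.minAreaRect(c);u,v=q[0][0]+cx-40,q[0][1]+cy-50
            print(n,cv2.contourArea(c),np.round((u,v)),np.round(q[1]),round(q[2]),cv2.boundingRect(c),onz(b,u,v,.048)[:2].round(4))
    for row in m[::3,::2]: print(''.join('#' if x else '.' for x in row))
```

```text
48 975.5 [322. 182.] [49. 22.] 90 (24, 25, 23, 50) [0.4214 0.3231]
........................................
........................................
........................................
........................................
........................................
........................................
........................................
........................................
........................................
............############...............#
............############................
............############................
............############.............#..
............############................
............############................
............############................
............############................
............############..........#.....
............############................
............###########..........#......
..............########..................
..............########..................
..............########.........#........
..............########..................
..............########..................
........
[... 1122 characters left out ...]
...
.........####################...........
.........####################...........
.........####################...........
.........####################...........
.........#####################..........
..........###################...........
..........###############...............
..........###############...............
...........#############................
............############................
............###########.................
................##..#...................
........................................
........................................
........................................
........................................
...........####.........................
```

Call:
drive_tool(
  targets=[
    [0,0,0,-0.04,0.08,-1,0.4],
    [0,0,0,-0.04,0.08,-2,0.4],
    [0,0,0,-0.04,0.08,-3,0.4],
    [0,0,0,-0.04,0.08,-4,0.4],
    [0,0,0,-0.04,0.08,-4.2,0.4],
  ],
)

```text
clock: 14.95
position: [0.4192, 0.3218, 0.0369]
ee_rot: [0.636, -3.071, 0.006]
force: [-0.4, -0.8, 0.7]
width: 0.401
gripper_force: 0.0
```

Call:
drive_tool(
  targets=[
    [0,0,0,0,0,-0.2,0.4],
    [0,0,0,0,0,-0.2,0.4],
    [0,0,0,0,0,-0.2,0.3],
    [0,0,0,0,0,-0.2,0.2],
    [0,0,0,0,0,-0.2,0.1],
  ],
)

```text
clock: 15.45
position: [0.421, 0.3249, 0.0339]
ee_rot: [-0.64, 3.074, 0.002]
force: [-0.2, -0.7, 1.5]
width: 0.19
gripper_force: 0.4
```

Call:
drive_tool(
  targets=[
    [0,0,0,0,0,0,0.1],
    [0,0,0,0,0,0,0.1],
    [0,0,0,0,0,0,0],
    [0,0,0,0,0,0,0],
    [0,0,0,0,0,0,0],
  ],
)

```text
clock: 15.95
position: [0.4209, 0.3248, 0.0337]
ee_rot: [-0.64, 3.074, 0.001]
force: [-1.5, -0.8, 7.0]
width: 0.155
gripper_force: 20.0
```

Call:
drive_tool(
  targets=[
    [0,0,0,0,0,0.3,0],
    [0,0,0,0,0,1,0],
    [0,0,0,0,0,2,0],
    [0,0,0,0,0,3,0],
    [0,0,0,0,0,3.5,0],
  ],
)

```text
clock: 16.45
position: [0.4212, 0.3252, 0.1769]
ee_rot: [-0.639, 3.072, 0.004]
force: [0.5, 0.8, -1.5]
width: 0.151
gripper_force: 20.0
```

Call:
drive_tool(
  targets=[
    [0,0,-1,0.7,-0.8,0,0],
    [0,0,-2,1.4,-1.6,0,0],
    [0,0,-3,2.1,-2.4,0,0],
    [0,0,-4,2.8,-3.2,0,0],
    [0,0,-4.9,3.4,-3.8,0,0],
  ],
)

```text
clock: 16.95
position: [0.5575, 0.1698, 0.1737]
ee_rot: [0.035, 3.141, -0.0]
force: [0.7, 0.0, -0.6]
width: 0.148
gripper_force: 20.0
```

Call:
drive_tool(
  targets=[
    [0,0,0,0,0,0,0],
    [0,0,0,0,0,0,0],
    [0,0,0,0,0,0,0],
  ],
)

```text
clock: 17.25
position: [0.5554, 0.1737, 0.173]
ee_rot: [-0.024, -3.141, -0.001]
force: [-0.3, -0.5, -1.0]
width: 0.151
gripper_force: 20.0
```

Run:
```python
from h import *
import pickle
b=cam('wrist');pickle.dump(b,open('w6.pkl','wb'))
s=arm.observe();print(s['position'],s['width'],R.from_rotvec(s['ee_rot']).as_matrix().round(3).tolist())
# expected pixel of held foot near edge centre and c3, and gray profile around
for n,P in dict(foot=(s['position'][0]-.02,s['position'][1],s['position'][2]-.0247),c3near=(.562,.173,.054),c4near=(.560,.097,.054),c2near=(.5635,.253,.054)).items(): print(n,np.round(proj(b,P)))
g=cv2.cvtColor(b['pixels'],cv2.COLOR_RGB2GRAY)
u,v=map(int,np.round(proj(b,(s['position'][0]-.02,s['position'][1],s['position'][2]-.0247))))
print('col thru foot',[(r,int(g[r,u+10])) for r in range(v-22,v+14,2)])
print('row thru foot',[(c,int(g[v+6,c])) for c in range(u-36,u+37,3)])
v4=int(proj(b,(.565,.1,.054))[1])
print('row c4..c1',v4,g[v4,100:560:4].tolist())
```

```text
[0.55536767 0.17390755 0.17295096] 0.15045841110519725 [[-1.0, 0.015, -0.001], [0.015, 1.0, 0.001], [0.001, 0.001, -1.0]]
foot [318. 198.]
c3near [318. 201.]
c4near [230. 200.]
c2near [411. 201.]
col thru foot [(176, 48), (178, 48), (180, 48), (182, 48), (184, 50), (186, 49), (188, 43), (190, 38), (192, 39), (194, 42), (196, 56), (198, 69), (200, 77), (202, 78), (204, 78), (206, 79), (208, 62), (210, 41)]
row thru foot [(282, 249), (285, 248), (288, 142), (291, 66), (294, 87), (297, 154), (300, 80), (303, 80), (306, 82), (309, 81), (312, 79), (315, 78), (318, 133), (321, 145), (324, 85), (327, 79), (330, 78), (333, 79), (336, 80), (339, 81), (342, 71), (345, 230), (348, 231), (351, 226), (354, 224)]
row c4..c1 205 [242, 241, 219, 57, 56, 54, 30, 18, 17, 18, 66, 122, 122, 46, 29, 43, 44, 45, 44, 45, 23, 246, 252, 252, 252, 223, 52, 94, 199, 199, 201, 201, 201, 203, 204, 205, 206, 202, 53, 36, 242, 251, 251, 251, 251, 251, 251, 145, 63, 209, 79, 80, 81, 79, 119, 170, 107, 79, 79, 79, 81, 232, 250, 249, 249, 248, 247, 248, 247, 182, 49, 53, 101, 124, 122, 121, 119, 124, 180, 179, 178, 220, 219, 37, 71, 207, 203, 202, 196, 176, 120, 34, 34, 59, 105, 105, 97, 97, 98, 98, 105, 157, 162, 153, 44, 41, 64, 128, 125, 124, 110, 32, 30, 55, 40]
```

Call:
drive_tool(
  targets=[
    [0,0,0,0.4,-0.04,0,0],
    [0,0,0,0.8,-0.04,-0.1,0],
    [0,0,0,0.8,-0.04,-0.7,0],
    [0,0,0,0.8,-0.04,-1.3,0],
    [0,0,0,0.8,-0.04,-1.6,0],
  ],
)

```text
clock: 17.8
position: [0.5865, 0.1719, 0.107]
ee_rot: [-0.023, -3.139, 0.0]
force: [-1.0, -0.5, -0.5]
width: 0.149
gripper_force: 20.0
```

Call:
drive_tool(
  targets=[
    [0,0,0,0,0,0,0],
    [0,0,0,0,0,0,0],
    [0,0,0,0,0,0,0],
  ],
)

```text
clock: 18.1
position: [0.5891, 0.1713, 0.1101]
ee_rot: [0.027, 3.14, 0.001]
force: [-0.1, -0.1, -1.1]
width: 0.151
gripper_force: 20.0
```

Call:
drive_tool(
  targets=[
    [0,0,0,-0.02,0,-0.2,0],
    [0,0,0,-0.02,0,-0.4,0],
    [0,0,0,-0.02,0,-0.55,0],
    [0,0,0,-0.02,0,-0.68,0],
    [0,0,0,-0.02,0,-0.74,0],
  ],
)

```text
clock: 18.6
position: [0.5872, 0.1706, 0.0783]
ee_rot: [-0.027, -3.14, 0.001]
force: [0.3, 0.3, -0.7]
width: 0.15
gripper_force: 20.0
```

Call:
drive_tool(
  targets=[
    [0,0,0,0,0,0,0],
    [0,0,0,0,0,-0.03,0],
    [0,0,0,0,0,-0.05,0],
    [0,0,0,0,0,-0.05,0],
  ],
)

```text
clock: 19.0
position: [0.5878, 0.1709, 0.0777]
ee_rot: [0.027, 3.141, 0.001]
force: [-1.1, -0.1, 3.5]
width: 0.153
gripper_force: 20.0
```

Call:
drive_tool(
  targets=[
    [0,0,0,0,0,0,0.2],
    [0,0,0,0,0,0,0.2],
    [0,0,0,0,0,0,0.3],
    [0,0,0,0,0,0,0.4],
    [0,0,0,0,0,0,0.4],
  ],
)

```text
clock: 19.5
position: [0.5876, 0.1708, 0.0771]
ee_rot: [-0.027, -3.141, 0.0]
force: [0.0, 0.4, 0.3]
width: 0.384
gripper_force: 0.0
```

Call:
drive_tool(
  targets=[
    [0,0,0,0,0,0.3,0.4],
    [0,0,0,0,0,1,0.4],
    [0,0,0,0,0,2,0.4],
    [0,0,0,0,0,3,0.4],
    [0,0,0,0,0,3.3,0.4],
  ],
)

```text
clock: 20.0
position: [0.5897, 0.1712, 0.2147]
ee_rot: [0.028, 3.135, 0.004]
force: [0.1, 0.7, 0.9]
width: 0.4
gripper_force: 0.0
```

Call:
drive_tool(
  targets=[
    [0,0,1,-0.8,0.3,0,0.4],
    [0,0,2,-1.6,0.6,0,0.4],
    [0,0,3,-2.4,0.9,0,0.4],
    [0,0,4,-3.2,1.2,0,0.4],
    [0,0,5,-3.8,1.55,0,0.4],
  ],
)

```text
clock: 20.5
position: [0.4336, 0.2329, 0.2095]
ee_rot: [0.659, -3.071, 0.0]
force: [-0.1, 0.2, -0.2]
width: 0.402
gripper_force: 0.0
```

Call:
drive_tool(
  targets=[
    [0,0,0,0,0,0,0.4],
    [0,0,0,0,0,0,0.4],
    [0,0,0,0,0,0,0.4],
  ],
)

```text
clock: 20.8
position: [0.4365, 0.2322, 0.2094]
ee_rot: [-0.65, 3.073, -0.0]
force: [-0.5, -0.1, -0.3]
width: 0.403
gripper_force: 0.0
```

Run:
```python
from h import *
import pickle
b=cam('wrist');pickle.dump(b,open('w7.pkl','wb'));p=b['pixels'].astype(int)
s=arm.observe();print(s['position'],s['width'],R.from_rotvec(s['ee_rot']).as_matrix().round(3).tolist())
cx,cy=map(int,proj(b,(.436,.2335,.048)));print(cx,cy)
roi=p[cy-50:cy+50,cx-40:cx+40]; r,g,bl=roi[...,0],roi[...,1],roi[...,2]
m=(((r-bl)>-10)&(r>105)&(abs(r-g)<25)).astype(np.uint8)*255
m=cv2.morphologyEx(m,cv2.MORPH_CLOSE,np.ones((5,5)))
for row in m[::3,::2]: print(''.join('#' if x else '.' for x in row))
for c in cv2.findContours(m,0,2)[0]:
    if cv2.contourArea(c)>100:
        q=cv2.minAreaRect(c);u,v=q[0][0]+cx-40,q[0][1]+cy-50
        print(np.round((u,v)),np.round(q[1]),round(q[2]),cv2.boundingRect(c),onz(b,u,v,.048)[:2].round(4))
print('carrier probes',[np.round(proj(b,P)) for P in [(.59,.328,.094),(.5895,.253,.094),(.588,.171,.094)]])
```

```text
[0.43657465 0.23216079 0.20927181] 0.3993225932268582 [[-0.914, -0.405, 0.001], [-0.405, 0.914, -0.0], [-0.0, -0.0, -1.0]]
320 183
........................................
........................................
........................................
........................................
........................................
........................................
........................................
...............########.................
...............##########...............
..............###########...............
..............###########...............
..............###########...............
..............###########...............
..............###########...............
..............###########...............
..............###########...............
..............###########...............
..............###########...............
..............###########...............
..............###########...............
...............#########................
...............#########................
...............#########................
................########................
................########................
................########................
................#######.................
........................................
#.......................................
........................................
........................................
.............#..........................
........................................
...................###..................
[318. 182.] [60. 22.] 90 (27, 19, 23, 61) [0.4359 0.2311]
carrier probes [array([345., 372.]), array([274., 345.]), array([192., 313.])]
```

Call:
drive_tool(
  targets=[
    [0,0,0,0,0,-1,0.4],
    [0,0,0,0,0,-2,0.4],
    [0,0,0,0,0,-3,0.4],
    [0,0,0,0,0,-4,0.4],
    [0,0,0,0,0,-4.2,0.4],
  ],
)

```text
clock: 21.35
position: [0.4341, 0.2307, 0.0376]
ee_rot: [0.649, -3.068, 0.005]
force: [-0.8, -0.4, -0.7]
width: 0.396
gripper_force: 0.0
```

Call:
drive_tool(
  targets=[
    [0,0,0,0,0,-0.2,0.4],
    [0,0,0,0,0,-0.2,0.4],
    [0,0,0,0,0,-0.2,0.3],
    [0,0,0,0,0,-0.2,0.2],
    [0,0,0,0,0,-0.2,0.1],
  ],
)

```text
clock: 21.85
position: [0.4363, 0.2332, 0.0342]
ee_rot: [-0.653, 3.071, 0.001]
force: [0.1, -0.5, 1.6]
width: 0.189
gripper_force: 0.7
```

Call:
drive_tool(
  targets=[
    [0,0,0,0,0,0,0.1],
    [0,0,0,0,0,0,0.1],
    [0,0,0,0,0,0,0],
    [0,0,0,0,0,0,0],
    [0,0,0,0,0,0,0],
  ],
)

```text
clock: 22.35
position: [0.4361, 0.233, 0.034]
ee_rot: [-0.653, 3.072, 0.001]
force: [-1.0, -1.6, 7.6]
width: 0.152
gripper_force: 20.0
```

Call:
drive_tool(
  targets=[
    [0,0,0,0,0,0.3,0],
    [0,0,0,0,0,1,0],
    [0,0,0,0,0,2,0],
    [0,0,0,0,0,3,0],
    [0,0,0,0,0,3.5,0],
  ],
)

```text
clock: 22.85
position: [0.4364, 0.2334, 0.1771]
ee_rot: [-0.653, 3.069, 0.003]
force: [1.1, 0.1, -2.4]
width: 0.154
gripper_force: 20.0
```

Call:
drive_tool(
  targets=[
    [0,0,-1,0.6,-0.8,0,0],
    [0,0,-2,1.2,-1.6,0,0],
    [0,0,-3,1.8,-2.3,0,0],
    [0,0,-4,2.4,-3,0,0],
    [0,0,-5.1,3.0,-3.43,0,0],
  ],
)

```text
clock: 23.35
position: [0.556, 0.0929, 0.174]
ee_rot: [-0.05, -3.141, 0.001]
force: [0.8, 1.5, -2.2]
width: 0.149
gripper_force: 20.0
```

Call:
drive_tool(
  targets=[
    [0,0,0,0,0,0,0],
    [0,0,0,0,0,0,0],
    [0,0,0,0,0,0,0],
  ],
)

```text
clock: 23.65
position: [0.5545, 0.0967, 0.1732]
ee_rot: [-0.037, -3.14, -0.001]
force: [0.2, 0.4, -2.1]
width: 0.149
gripper_force: 20.0
```

Run:
```python
from h import *
import pickle
b=cam('wrist');pickle.dump(b,open('w8.pkl','wb'))
s=arm.observe();print(s['position'],s['width'],R.from_rotvec(s['ee_rot']).as_matrix().round(3).tolist())
print([np.round(proj(b,P)) for P in [(.587-.026,.096,.054),(.588-.026,.171,.054),(s['position'][0]-.02,s['position'][1],s['position'][2]-.025)]])
save(b,'w8',(150,140,590,300),1.8)
```

```text
[0.55451896 0.09686883 0.17325727] 0.1527970273397405 [[-1.0, 0.023, -0.001], [0.023, 1.0, 0.001], [0.001, 0.001, -1.0]]
[array([318., 201.]), array([405., 200.]), array([318., 198.])]
```

View pics/w8.png

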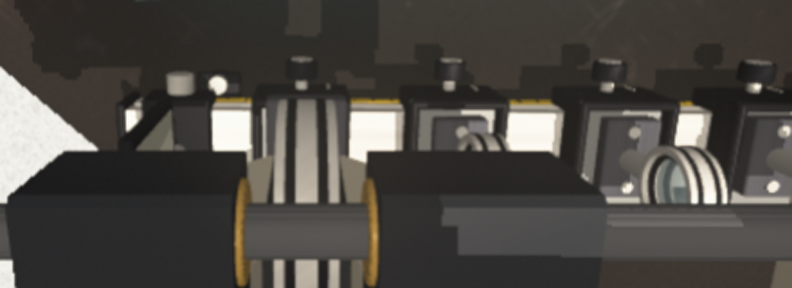

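The crop (792x288) shows the 48 and 38 feet flat in their seats at (465,130) and (625,155). The held 58 at (305,150) is centred over carrier_4's block, which spans x 254–347.

Call:
drive_tool(
  targets=[
    [0,0,0,0.4,-0.03,0,0],
    [0,0,0,0.8,-0.03,-0.1,0],
    [0,0,0,0.8,-0.03,-0.7,0],
    [0,0,0,0.8,-0.03,-1.3,0],
    [0,0,0,0.8,-0.03,-1.6,0],
  ],
)

```text
clock: 24.2
position: [0.5858, 0.0954, 0.1074]
ee_rot: [-0.038, -3.138, 0.0]
force: [-0.8, -0.6, -3.8]
width: 0.153
gripper_force: 20.0
```

Call:
drive_tool(
  targets=[
    [0,0,0,0,0,0,0],
    [0,0,0,0,0,0,0],
    [0,0,0,0,0,0,0],
  ],
)

```text
clock: 24.5
position: [0.5883, 0.0948, 0.1104]
ee_rot: [0.04, 3.139, 0.001]
force: [0.0, 0.5, -2.9]
width: 0.156
gripper_force: 20.0
```

Call:
drive_tool(
  targets=[
    [0,0,0,0,0,-0.2,0],
    [0,0,0,0,0,-0.4,0],
    [0,0,0,0,0,-0.55,0],
    [0,0,0,0,0,-0.68,0],
    [0,0,0,0,0,-0.74,0],
  ],
)

```text
clock: 25.0
position: [0.5872, 0.0943, 0.0787]
ee_rot: [-0.041, -3.14, 0.0]
force: [0.6, -0.1, -2.2]
width: 0.149
gripper_force: 20.0
```

Call:
drive_tool(
  targets=[
    [0,0,0,0,0,0,0],
    [0,0,0,0,0,-0.03,0],
    [0,0,0,0,0,-0.03,0],
    [0,0,0,0,0,-0.03,0],
  ],
)

```text
clock: 25.4
position: [0.5877, 0.0945, 0.0785]
ee_rot: [0.041, 3.141, 0.0]
force: [-0.5, 0.8, -3.6]
width: 0.152
gripper_force: 20.0
```

Call:
drive_tool(
  targets=[
    [0,0,0,0,0,-0.03,0],
    [0,0,0,0,0,-0.03,0.2],
    [0,0,0,0,0,-0.03,0.25],
    [0,0,0,0,0,-0.03,0.4],
    [0,0,0,0,0,-0.03,0.4],
  ],
)

```text
clock: 25.9
position: [0.5877, 0.0945, 0.0772]
ee_rot: [0.041, 3.141, 0.0]
force: [0.8, 0.9, -0.2]
width: 0.365
gripper_force: 0.0
```

Call:
drive_tool(
  targets=[
    [0,0,0,0,0,0,0.4],
    [0,0,0,0,0,0.5,0.4],
    [0,0,0,0,0,1.5,0.4],
    [0,0,0,0,0,2.5,0.4],
    [0,0,0,0,0,3.5,0.4],
  ],
)

```text
clock: 26.4
position: [0.5873, 0.0943, 0.2186]
ee_rot: [-0.041, -3.141, 0.0]
force: [0.8, 0.0, 0.4]
width: 0.4
gripper_force: 0.0
```

Call:
drive_tool(
  targets=[
    [0,0,0,-1,0.4,0.3,0.4],
    [0,0,0,-2,0.8,0.6,0.4],
    [0,0,0,-3,1.2,0.9,0.4],
    [0,0,0,-4,2,1.2,0.4],
    [0,0,0,-5,2.6,1.5,0.4],
  ],
)

```text
clock: 26.9
position: [0.3867, 0.1989, 0.2775]
ee_rot: [0.041, 3.141, 0.001]
force: [-0.7, 1.8, -0.1]
width: 0.404
gripper_force: 0.0
```

Call:
drive_tool(
  targets=[
    [0,0,0,-0.5,0,0,0.4],
    [0,0,0,-0.5,0,0,0.4],
    [0,0,0,-0.5,0,0,0.4],
  ],
)

```text
clock: 27.2
position: [0.3684, 0.1979, 0.2772]
ee_rot: [0.04, 3.141, 0.001]
force: [-0.2, 0.5, -0.8]
width: 0.402
gripper_force: 0.0
```

Run:
```python
from h import *
a=cam('side')['pixels'][90:230,310:450]; b=cam('top')['pixels'][120:170,215:405]
s=arm.observe();print(s['position'],s['clock'])
A=cv2.resize(a,(560,560),interpolation=cv2.INTER_CUBIC); 
B=cv2.rotate(cv2.resize(b,(560,148),interpolation=cv2.INTER_CUBIC),cv2.ROTATE_90_CLOCKWISE)
cv2.imwrite('pics/fin.png',np.hstack([A,B])[...,::-1])
```

```text
[0.36915244 0.19759678 0.27691036] 27.3
```

View pics/fin.png

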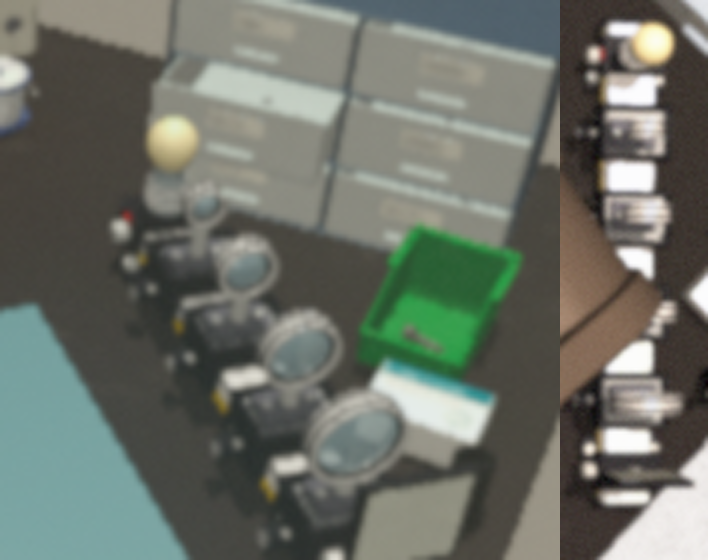

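All four holders stand upright in their seats. In the side panel they grow from the lamp at (172,143) to the screen at (415,520): discs at (205,200), (247,265), (300,350) and (355,438). I'm handing in.

```bash
python3 -c "
from cell import arm
print(arm.sign_off())"
```

```text
the job is handed in; nothing more can be done
None
```

I set the four lens holders upright in the carriers, 28, 38, 48 and 58 from the lamp to the screen, and handed the job in at about 27 s; the final picture looked right, but sign-off gave no verdict.

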